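# Clear the nut driver and hold the sprung front panel square

### The arm

A 6-joint arm with a two-finger parallel gripper is mounted at the origin on the work surface. World frame = base frame: x ahead of the robot, y to its left, z up, the work surface at z = 0. Lengths are in m, angles in rad, forces in N, time in s.
With the tool pointing down it reaches from about 0.275 to 0.975 m from the base axis. Payload 8.4 kg.
Tool frame: the origin (TCP) lies midway between the tips of the shut fingers; the grasp point (between the pads) lies 19 mm behind it; z points along the fingers, y is the line along which they close (so a half turn about z gives the same grasp; the last joint's range is limited). The gripper opens to 92 mm and grips with 3 to 60 N. Pads are 20 mm wide; open, the fingers measure 128 mm over their backs; the gripper's body (75 mm by 189 mm) begins 69 mm behind the grasp point.
Start: joints at [-1.347, 0.353, 1.633, -0, 1.155, -0.002], TCP at [0.14, -0.609, 0.215] pointing down, gripper open.
Joint ranges: [-2.63, 2.63], [-0.92, 2.1], [0.06, 2.66], [-1.3, 4.44], [0, 2.69], [-3.02, 3.02]. Speed limits (rad/s): [2.22, 2.22, 2.79, 3.14, 3.14, 3.14].

### API

Orientations are given as a unit quaternion [w, x, y, z].
In Python, from rig import state, snapshot, job_done gives the robot as it stands.
- The arm moves only by the tool move_arm, never from a script. Its argument "targets" is a list of rows, each a list of 5 numbers: the shift along the tool's x, y, z in cm, then the turn about the tool's z in degrees, then the opening, from -1 (shut) to 1 (fully open). A call has 1 to 20 rows; each row shifts and turns the commanded pose from where the row before left it, along the tool's axes as they then stand; what a row does not reach is not made up. A row lasts 1/8 s, in which the tool goes at most 62.5 mm and 10.7 degrees, less where a joint would pass 70% of its speed; a pose out of reach is approached as far as the arm can. A call is refused whole if a number of a shift passes 6.25 or a number of a turn 10.7, either way. A call with a gripper value outside its range is refused whole. The fingers move at their own pace and stop on an object; the grip force is fixed at half the most. Time passes only in rows, so rows that do not move let the fingers close. It gives the time, the measured TCP pose, the force, the opening and the grip force at its end, in the units of the state.
- state(): the state, without advancing time (a new reading comes with each control period).
- snapshot(name): name is "side" or "top"; returns a dict with "frame" (384x512x3 uint8, red, green, blue), "camera_matrix" (3x3 intrinsics, pixels), "xyz" and "attitude" of the camera in the world. Camera axes: x right, y up, looking along -z (the intrinsics and any distortion apply to the point x, -y, -z); pixel columns grow to the right and rows downward; lengths in m; the calibration is good to about 2 mm. A picture is of the moment at which its call begins. There is no depth.
- job_done(): hands the job in; it is judged then, once.
The state is a dict: "time": time; "joint_pos": joint angles; "dq": joint speeds; "joint_torque": joint torques, N m; "tcp_pos": TCP position; "tcp_rot": TCP orientation; "ft_force": force on the tool from outside, world axes, zero at the start; "wrist_torque": the same for the moment, N m; "gripper_width": opening from 0.0 (shut) to 1.0 (fully open); "grasp_force": force on a finger pad.
Only numpy, scipy, OpenCV 4.12 (cv2) and the standard library are available. Lean on these libraries where they do the work, as an engineer would, in place of code of your own. Each camera call takes 0.05 s, during which the arm holds its last target. There are 200 camera calls.

### The job

The nut driver is still standing in the fixing hole in front of the little hinged front panel: lift it out and stand it in the grey tool cup. Then pick up the blue square by its upright blade, set it between the two orange lines and press it into the corner, its foot flat on the aluminium plate and its blade pushing the sprung panel back until the heel is right in the corner and the panel stands flush and square. Finish while still gripping the square and pressing it lightly against both plate and panel (do not let go), and leave the other things on the bench where they are.

Things in the scene. Friction and masses are not known exactly. Their poses are not given: they have to be found in the camera images.
- chassis: Plywood building board, 200 (x) x 180 (y) x 18 mm, fixed to the bench, with an aluminium plate on it that carries a hinged front panel. Origin: centre of its underside, on the bench top. Its +y axis points towards the panel; x runs along the panel.
- plate: Aluminium plate, 170 x 160 x 8 mm, fixed on the plywood board, same axes; origin: centre of its underside, 18 mm above the bench (its top is 26 mm above the bench). Two thin orange lines along y, 32 mm apart, mark the square's place before the middle of the panel. Between them, 35 mm from the panel, is the fixing hole, 11.5 mm wide, 22 mm deep, where the driver stands.
- corner (a point): Middle of the inside corner line where the panel's inner face meets the top of the plate: at (0, 55, 26) mm in the board's frame, with the board's axes. The panel's hinge axis runs through this point along x.
- panel (a joint): Angle (rad) of the white front panel (130 wide, 64 high, 5 mm thick, orange middle line) about its hinge on the corner line. 0 = upright, square to the plate; positive = leaning inwards over the plate (top to the board's -y), at the start about 0.17. A spring pulls it inwards: holding it at 0 takes 0.27 N m (4 to 5 N at the top edge). It can be pushed past upright, to -0.12.
- panel_top (a point): Middle of the top edge of the panel's inner face, 64 mm from the hinge line.
- square: Blue L-shaped square with white ticks, 0.24 kg, loose, on its foot. Origin: centre of the foot's underside. Foot 24 (x) x 100 (y) x 18 mm high; blade 14 (x) x 26 (y) mm at the foot's +y end, centred on y = 37 mm, up to z = 125 mm. Its flat outer face, y = +50 mm, goes against the panel; seated, its axes agree with the board's. Grip the blade's 14 mm, at z over 85 mm to clear the panel.
- square_heel (a point): The square's outer corner (heel): bottom of its outer face, middle of its thickness; 50 mm from the square's origin along its +y. It belongs at the corner point.
- square_blade_top (a point): Middle of the blade's top end, 125 mm above the square's underside.
- driver: Nut driver, 180 mm long, about 0.11 kg, loose: steel shank 10 mm thick and 110 mm long below, red handle with yellow bands 26 mm thick and 70 mm long above. Origin: centre of the shank's lower end; z along the shank to the handle. Starts upright in the fixing hole, shank end 4 mm above the bench.
- driver_handle (a point): On the driver's axis in the middle of its handle, 146 mm above its lower end.
- cup: Grey round tool cup with a black foot, fixed, open at the top: outer diameter 56, inner diameter 48, height 105 mm, inner floor 6 mm above the bench. Origin: centre of its underside.
- cup_rim (a point): Centre of the cup's mouth, 105 mm above the bench.
- blue_spool: Empty blue spool standing, 50 mm wide, 48 mm high, loose bystander. Origin under its centre.
- red_spool: Blue spool with red winding, 50 mm wide, 48 mm high, loose bystander. Origin under its centre.
- case_half: Black open case half, 70 x 130 x 25 mm, loose bystander. Origin under its centre.
- screwdriver: Yellow-handled screwdriver lying on the bench, 200 mm long, loose bystander.
- board: Green circuit board on a grey base, 70 x 100 mm, about 25 mm high, loose bystander. Origin under its centre.
Things that resemble listed ones, but are neither listed nor needed, are in the scene too. Leave any pink or red look-alike of the square alone.

How it is judged:
On the way, in this order (a step that is already met when the one before it is completed fails the run):
1. the nut driver stands in the tool cup, let go (horizontal distance between driver and cup below 0.026 m and z of driver in the frame of cup below 0.03 m and angle between driver's own z axis and vertical below 0.6 rad and contact force between the fingers and driver below 0.1 N), for 0.3 s.
2. the square, gripped, is pressed into the corner and the panel is square (contact force between square and plate above 1 N and contact force between square and panel above 1 N and z of square_heel in the frame of corner below 0.003 m and y of square_heel in the frame of corner between -0.003 and 0.003 m and x of square_heel in the frame of corner between -0.012 and 0.012 m and angle between square's own z axis and vertical below 0.035 rad and angle between the y axis of square and the y axis of chassis, either way round below 0.06 rad and value of joint panel between -0.03 and 0.03 rad and contact force between the fingers and square above 2 N), for 0.3 s.
At the end, for the whole second after the job is handed in: Driver in the cup (end under 30 mm high, lean under 0.6 rad), released. Gripped square (over 2 N) presses plate and panel with over 1 N each; heel within 3 mm of the corner line, 12 mm of its middle; square upright to 0.035 rad, in line to 0.06 rad; panel upright to 0.03 rad (all of step 1 and all of step 2); the arm keeps its last pose, push and grip.
It fails at once if a bystander is moved by more than 30 mm (distance of any of blue_spool, red_spool, case_half, screwdriver, board from where it was at the start of the episode above 0.03 m).
It fails at once if the square is pressed on plate or panel with more than 60 N (contact force between square and plate above 60 N or contact force between square and panel above 60 N).
It also fails if it takes over 51 s, if anything falls off the work surface, if the arm or the gripper's body presses on something with over 40 N, if the wrist force passes 120 N, or if a joint passes its speed limit or range.

## Working session

There is one attempt and no reset: what is moved stays moved. The work goes in short steps, Python scripts to look and compute and a tool call to move; the robot and the scene stay as the last step left them, time stands still between calls to the robot, and variables do not carry over. Pictures are saved under pics/ and viewed, at most 10 in all, crops included, and the job is handed in when it is done.

Besides the shell and the picture viewer there is one more tool, called in YAML: its name, and indented under it one key for each argument. move_arm: Moves the arm, as the interface text tells. Its arguments: {"type":"object","properties":{"targets":{"type":"array","items":{"type":"array","items":{"type":"number"}}}},"required":["targets"]}

```bash
mkdir -p pics
cat > h.py <<'E'
import numpy as np, cv2, pickle
from scipy.spatial.transform import Rotation as R
from rig import state, snapshot, job_done
def att(a):
    a=np.array(a,float)
    return a if a.shape==(3,3) else R.from_quat(a[[1,2,3,0]]).as_matrix()
def shot(n,f):
    s=snapshot(n); cv2.imwrite('pics/'+f+'.png',s['frame'][:,:,::-1]); pickle.dump(s,open('pics/'+f+'.pkl','wb')); return s
def load(f): return pickle.load(open('pics/'+f+'.pkl','rb'))
def proj(s,P):
    p=(np.atleast_2d(P)-np.array(s['xyz']))@att(s['attitude']); p=p*[1,-1,-1]
    q=p@np.array(s['camera_matrix']).T; return q[:,:2]/q[:,2:]
def ray(s,uv):
    d=np.linalg.inv(s['camera_matrix'])@[uv[0],uv[1],1]; return att(s['attitude'])@(d*[1,-1,-1])
def atz(s,uv,z):
    c=np.array(s['xyz']); d=ray(s,uv); return c+d*(z-c[2])/d[2]
E
python3 - <<'E'
from h import *
for n in('side','top'):
    s=shot(n,n+'0'); print({k:v for k,v in s.items() if k!='frame'})
a=np.vstack([cv2.imread('pics/side0.png'),cv2.imread('pics/top0.png')])
print(state())
E
```

```text
{'camera_matrix': array([[365.18859715,   0.        , 258.1440496 ],
       [  0.        , 365.18859715, 194.29338164],
       [  0.        ,   0.        ,   1.        ]]), 'xyz': array([0.35701382, 0.73514731, 0.77195374]), 'attitude': array([-0.14846974, -0.04892528,  0.37179353,  0.91505881])}
{'camera_matrix': array([[379.208862  ,   0.        , 245.80626214],
       [  0.        , 379.208862  , 189.16701947],
       [  0.        ,   0.        ,   1.        ]]), 'xyz': array([0.39265336, 0.11143202, 1.15502464]), 'attitude': array([-0.70388755, -0.04583319,  0.06397862,  0.70593794])}
{'time': 0.1, 'joint_pos': array([-1.34739204e+00,  3.53580336e-01,  1.63404940e+00, -1.57031077e-05,
        1.15516954e+00, -2.40889877e-03]), 'dq': array([-3.55952252e-04, -1.84048841e-03, -1.45872767e-03, -6.51213402e-04,
       -5.82811372e-05, -4.00494140e-04]), 'joint_torque': array([-2.82162282e-04, -5.94903731e+01, -3.34931481e+01,  6.98228739e-02,
        1.84181688e-02, -2.85855469e-05]), 'tcp_pos': array([ 0.1398309 , -0.60871476,  0.21394229]), 'tcp_rot': array([-5.98839140e-04,  9.93632281e-01,  1.12669992e-01, -7.36662229e-05]), 'ft_force': array([ 0.10208895, -0.43700496, -0.6033054 ]), 'wrist_torque': array([-0.01562853,  0.01406634, -0.00111674]), 'grasp_force': 0.0, 'gripper_width': 1.000023259905396}
```

View pics/side0.png

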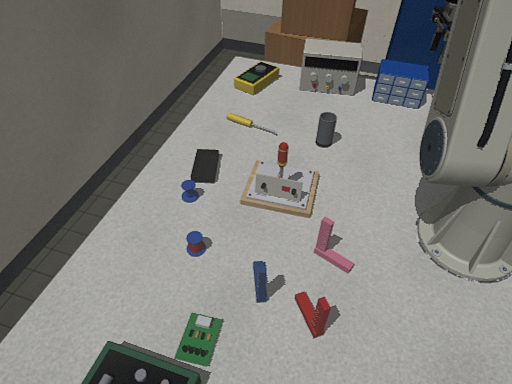

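View pics/top0.png

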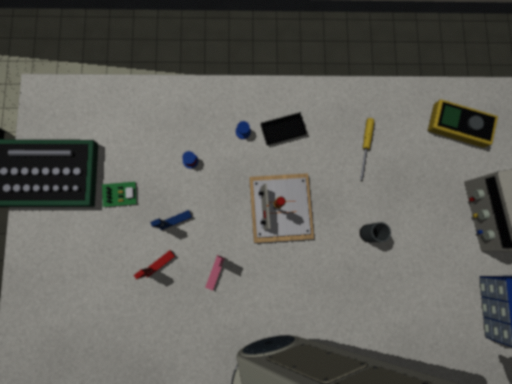

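The side view shows the driver in its hole at about (283,155), the cup at (326,130), the blue square at (260,282), a pink look-alike at (330,245) and a red one at (312,315). In the top view these are the driver at (280,202), cup at (375,232), blue square at (172,220), red at (155,265) and pink at (215,273). Only the one at (172,220) top / (260,282) side is blue, so I'll confirm it in an enlarged crop.

Run:
```python
import cv2,numpy as np
s=cv2.imread('pics/side0.png');t=cv2.imread('pics/top0.png')
def c(im,x,y,w,h,k=4):return cv2.resize(im[y:y+h,x:x+w],None,fx=k,fy=k,interpolation=cv2.INTER_CUBIC)
# each 400x300
A=c(t,145,190,66,50,6)[:300,:396];B=c(t,240,170,80,80,3.75)
C=c(s,235,255,50,60,5);D=c(s,235,135,100,80,3.75);
E=c(t,350,210,50,50,6)
def fit(i):
    o=np.zeros((300,400,3),np.uint8);i=i[:300,:400];o[:i.shape[0],:i.shape[1]]=i;return o
cv2.imwrite('pics/crop1.png',np.vstack([np.hstack([fit(A),fit(B)]),np.hstack([fit(C),fit(D)])]))
```

```text
(no output)
```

View pics/crop1.png

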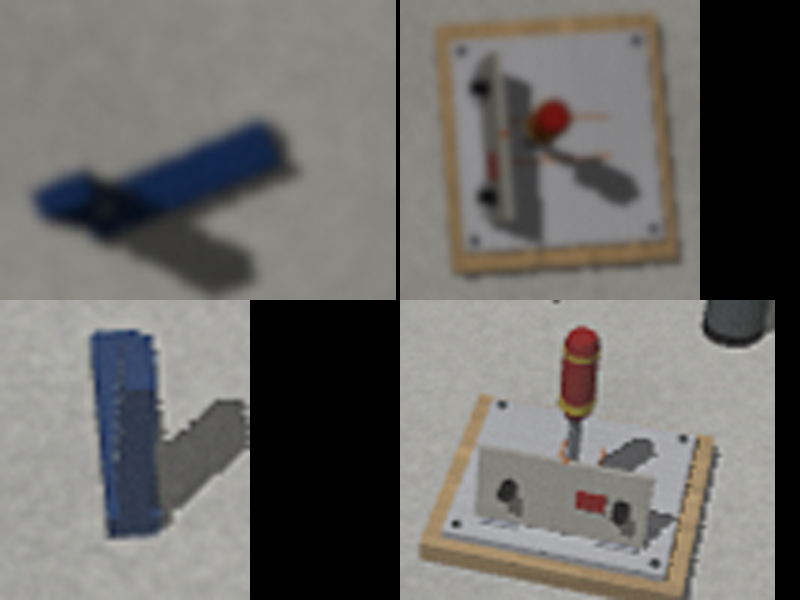

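```bash
cat > fit.py <<'E'
from h import *
from scipy.optimize import minimize
K=4
def sil(s,polys):
    m=np.zeros((384*K,512*K),np.uint8)
    for P in polys:
        q=(proj(s,P)+.5)*K
        cv2.fillConvexPoly(m,cv2.convexHull(q.astype(np.float32)).round().astype(np.int32),1)
    return cv2.resize(m.astype(np.float32),(512,384),interpolation=cv2.INTER_AREA)
def box(a,b): return np.array([[x,y,z] for x in(a[0],b[0]) for y in(a[1],b[1]) for z in(a[2],b[2])])/1e3
def cyl(r,z0,z1): 
    t=np.linspace(0,2*np.pi,40); return np.array([[r*np.cos(a),r*np.sin(a),z] for a in t for z in(z0,z1)])/1e3
def place(polys,p):
    M=R.from_euler('z',p[2]).as_matrix(); return [P@M.T+[p[0],p[1],p[3] if len(p)>3 else 0] for P in polys]
def fit(shots,masks,polys,p0,yaw=True):
    def f(p):
        p=p if yaw else [p[0],p[1],0]
        return sum(np.abs(sil(s,place(polys,p))-m).sum() for s,m in zip(shots,masks))
    p0=np.array(p0 if yaw else p0[:2],float)
    best=None
    for k in(.02,.006):
        n=len(p0); sx=np.vstack([p0]+[p0+np.eye(n)[i]*(k if i<2 else 8*k) for i in range(n)])
        r=minimize(f,p0,method='Nelder-Mead',options=dict(initial_simplex=sx,xatol=1e-4,fatol=.05)); p0=r.x
    return r.x,r.fun
def blue(s):
    h=cv2.cvtColor(s['frame'],cv2.COLOR_RGB2HSV); return ((h[...,0]>100)&(h[...,0]<130)&(h[...,1]>110)).astype(np.float32)
def win(m,x0,y0,x1,y1):
    o=np.zeros_like(m);o[y0:y1,x0:x1]=m[y0:y1,x0:x1];return o
def big(m):
    n,l,st,_=cv2.connectedComponentsWithStats(m.astype(np.uint8)); return (l==1+st[1:,4].argmax()).astype(np.float32)
SQ=[box((-12,-50,0),(12,50,18)),box((-7,24,0),(7,50,125))]
BD=[box((-100,-90,0),(100,90,18))]
CUP=[cyl(28,0,105)]
E
cat > m0.py <<'E'
from fit import *
S=[load('side0'),load('top0')]
S_,T_=S
m=[win(blue(S_),240,250,280,310),win(blue(T_),140,200,200,240)]
p,f=fit(S,m,SQ,[*atz(T_,(175,219),.01)[:2],-.4]);print('square',p,f,[x.sum() for x in m])
dk=[win((s['frame'].max(2)<85).astype(np.float32),*w) for s,w in zip(S,[(312,106,342,150),(350,215,395,250)])]
dk=[big(x) for x in dk]
p,f=fit(S,dk,CUP,[*atz(T_,(370,233),.0)[:2],0],False);print('cup',p,f,[x.sum() for x in dk])
# board by corners (top camera)
from scipy.optimize import least_squares
uvt=np.array([(249.9,176.7),(308,173.5),(314.7,238.8),(254.7,242.5)])
uvs=np.array([(405.,0)])
def P(p):
    return place([np.array([[.1,.09,.018],[.1,-.09,.018],[-.1,-.09,.018],[-.1,.09,.018]])],p)[0]
us=(np.array([(487,397),(714,437),(683,587),(423,547)])-[400,300])/3.75+[235,135]
# identify side corners by projection
r=least_squares(lambda p:(proj(T_,P(p))-uvt).ravel(),[*atz(T_,(281,208),.0)[:2],0.05])
print('board top',r.x,r.cost,proj(S_,P(r.x)),us)
for z in(.146+.004,):
  hr=[((s['frame'][...,0]>1.8*s['frame'][...,1])&(s['frame'][...,0]>90)).astype(np.float32) for s in S]
  hr=[win(hr[0],272,138,292,172),win(hr[1],268,190,292,212)]
  D=[cyl(13,118,188)]
  p2,f2=fit(S,hr,D,[*atz(T_,(279,203),.15)[:2],0],False);print('driver',p2,f2,[x.sum() for x in hr])
  b=r.x; print('hole exp',b[:2]+R.from_euler('z',b[2]).as_matrix()[:2,:2]@[0,.02])
E
python3 m0.py
```

```text
square [0.48089403 0.29444265 0.3440113 ] 399.3125 [np.float32(180.0), np.float32(259.0)]
cup [ 0.43683508 -0.29089809] 256.5 [np.float32(541.0), np.float32(699.0)]
board top [ 0.51492256 -0.02698901  0.06261289] 0.19240573582734544 [[240.41768961 198.55430508]
 [256.36395209 158.76640126]
 [319.13071231 170.24621123]
 [310.30057591 212.67835648]] [[258.2        160.86666667]
 [318.73333333 171.53333333]
 [310.46666667 211.53333333]
 [241.13333333 200.86666667]]
driver [ 0.51699636 -0.00595062] 222.25 [np.float32(112.0), np.float32(42.0)]
hole exp [ 0.51367112 -0.0070282 ]
```

```bash
cat > m1.py <<'E'
from fit import *
S=[load('side0'),load('top0')]
S_,T_=S
def bl(s): 
    f=s['frame'].astype(float); return (f[...,2]>1.35*f[...,0]).astype(np.float32)
m=[big(win(bl(S_),245,250,275,306)),big(win(bl(T_),140,200,200,240))]
p,f=fit(S,m,SQ,[*atz(T_,(175,219),.01)[:2],.4]);print('square',p,f,[x.sum() for x in m],[sil(s,place(SQ,p)).sum() for s in S])
for i in(0,1):
    q,f=fit([S[i]],[m[i]],SQ,p);print(i,q,f)
for s,w in zip(S,[(312,106,342,150),(350,215,395,250)]):
    x0,y0,x1,y1=w;print(s['frame'][y0:y1:4,x0:x1:3].max(2))
def ov(s,m,polys,x,y,w,h,k):
    f=s['frame'][:,:,::-1].copy();f=cv2.resize(f[y:y+h,x:x+w],None,fx=k,fy=k,interpolation=cv2.INTER_CUBIC)
    for P in polys:
        q=((proj(s,P)-[x,y]+.5)*k).astype(np.float32);cv2.polylines(f,[cv2.convexHull(q).astype(np.int32)],True,(0,255,255),1)
    return f[:300,:400]
o=np.zeros((600,800,3),np.uint8)
c=place(CUP,[.4368,-.2909,0])
for j,(P,ws) in enumerate([(place(SQ,p),[(235,252,50,60,5),(145,195,66,50,6)]),(c,[(305,100,50,60,5),(345,205,60,50,6)])]):
    for i in(0,1):
        a=ov(S[i],None,P,*ws[i]);o[300*j:300*j+a.shape[0],400*i:400*i+a.shape[1]]=a
cv2.imwrite('pics/ov.png',o)
E
python3 m1.py
```

```text
square [0.47960258 0.29640884 0.383913  ] 106.75 [np.float32(442.0), np.float32(317.0)] [np.float32(479.125), np.float32(375.0)]
0 [0.47946004 0.2961927  0.373214  ] 44.0625
1 [0.47960258 0.29640884 0.383913  ] 60.875
[[161 164 161 163 163 161 164 167 163 165]
 [167 169 164 169 170 167 170 168 164 167]
 [166 171 170  69  51  69  68  74 171 166]
 [165 166 168  89  60  70  73  69 117 169]
 [164 170 145  72  75  70  65  53 125 169]
 [168 166  70  75  72  68  64  51 180 167]
 [166 166  59  74  75  71  61  43 173 168]
 [166 176  70  73  72  71  58  68  84  79]
 [164 146  72  76  74  69  61  89  89  83]
 [166 119  69  75  72  66  57  86 130 168]
 [170 169 129  58  30  42 142 169 163 165]]
[[135 133 133 138 136 135 135 133 134 134 131 133 129 130 131]
 [132 136 136 133 135 134 133 131 136 132 131 129 128 129 132]
 [133 133 134 134 131 119 105  90  73  61  48  61 106 129 129]
 [134 136 133 123  54  35  37  40  28  19  19  25  29  87 131]
 [136 136 136  84  32  34  34  43   7  15  28  32  31  51 128]
 [131 133 136  94  28  30  30  37  27  16  35  34  35  58 123]
 [134 136 133 131  70  24  23  23  32  44  38  37  49  54  82]
 [133 135 133 131 133 121  99  59  52  53  55  57  57  57  64]
 [135 130 134 134 133 133 130 129 113  81  59  57  57  56  91]]
```

View pics/ov.png

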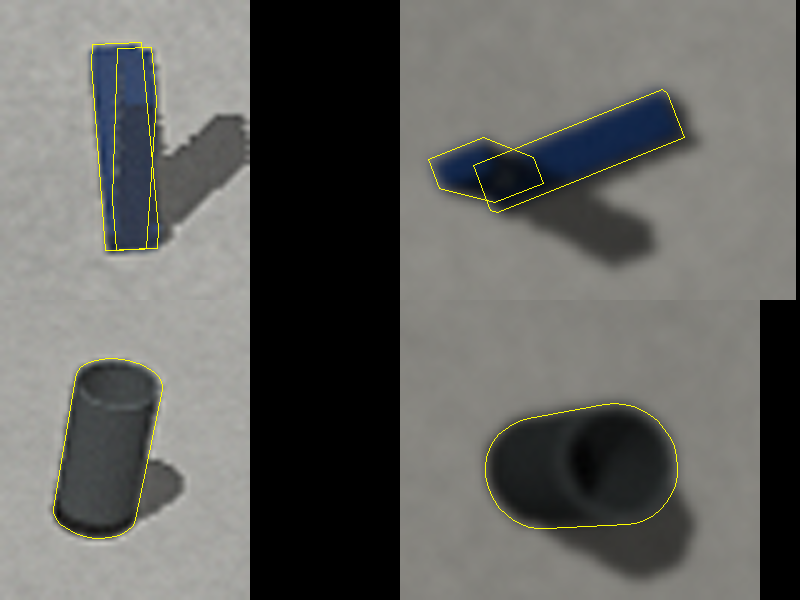

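The overlay confirms the fits. The only blue square is at (0.480, 0.296), the cup at (0.437, -0.291) and the driver near (0.516, -0.006). Moving above the driver now.

move_arm:
  targets:
    - [3.6,-3.6,0,0,1]
    - [3.6,-3.6,0,0,1]
    - [3.6,-3.6,0,0,1]
    - [3.6,-3.6,0,0,1]
    - [3.6,-3.6,0,0,1]
    - [3.6,-3.6,0,0,1]
    - [3.6,-3.6,0,0,1]
    - [3.6,-3.6,0,0,1]
    - [3.6,-3.6,0,0,1]
    - [3.6,-3.6,0,0,1]
    - [3.6,-3.6,0,0,1]
    - [3.6,-3.6,0,0,1]
    - [3.6,-3.6,0,0,1]
    - [3.4,-3.6,0,0,1]
    - [0,0,0,0,1]
    - [0,0,0,0,1]

```text
time: 2.1
tcp_pos: [0.5157, -0.0057, 0.2141]
tcp_rot: [0.0, 0.994, 0.113, -0.001]
ft_force: [-0.7, 0.3, -0.6]
gripper_width: 1.001
grasp_force: 0.0
```

move_arm:
  targets:
    - [0,0,3,0,1]
    - [0,0,3,0,1]
    - [0,0,1.7,0,1]
    - [0,0,0,0,-1]
    - [0,0,0,0,-1]
    - [0,0,0,0,-1]
    - [0,0,0,0,-1]
    - [0,0,0,0,-1]
    - [0,0,0,0,-1]

```text
time: 3.22
tcp_pos: [0.5164, -0.0055, 0.1377]
tcp_rot: [0.0, 0.994, 0.113, 0.0]
ft_force: [-0.1, 0.1, 0.6]
gripper_width: 0.369
grasp_force: 0.0
```

move_arm:
  targets:
    - [0,0,0,0,-1]
    - [0,0,0,0,-1]
    - [0,0,0,0,-1]
    - [0,0,0,0,-1]
    - [0,0,-2,0,-1]
    - [0,0,-3,0,-1]
    - [0,0,-4,0,-1]
    - [0,0,-4,0,-1]
    - [0,0,-1,0,-1]
    - [0,0,0,0,-1]

```text
time: 4.47
tcp_pos: [0.5163, -0.0056, 0.2772]
tcp_rot: [0.0, 0.994, 0.113, 0.0]
ft_force: [-0.1, -0.8, -1.4]
gripper_width: 0.271
grasp_force: 29.9
```

move_arm:
  targets:
    - [-1,1.7,0,0,-1]
    - [-1.8,3.3,0,0,-1]
    - [-1.8,3.3,0,0,-1]
    - [-1.8,3.3,0,0,-1]
    - [-1.8,3.3,0,0,-1]
    - [-1.8,3.3,0,0,-1]
    - [-1.8,3.3,0,0,-1]
    - [-1.3,2.5,0,0,-1]
    - [-1,2,0,0,-1]
    - [0,0,0,0,-1]
    - [0,0,0,0,-1]

```text
time: 5.85
tcp_pos: [0.4363, -0.2902, 0.2766]
tcp_rot: [-0.001, 0.994, 0.112, -0.001]
ft_force: [-0.3, 0.3, -1.1]
gripper_width: 0.275
grasp_force: 29.9
```

Run:
```python
from h import *
s=shot('side','s1');t=shot('top','t1')
a=cv2.resize(s['frame'][60:160,285:385],(400,400));b=cv2.resize(t['frame'][180:280,320:420],(400,400))
cv2.imwrite('pics/c1.png',np.hstack([a,b])[:,:,::-1]);print(state()['tcp_pos'])
```

```text
[ 0.43692484 -0.28987065  0.27711832]
```

View pics/c1.png

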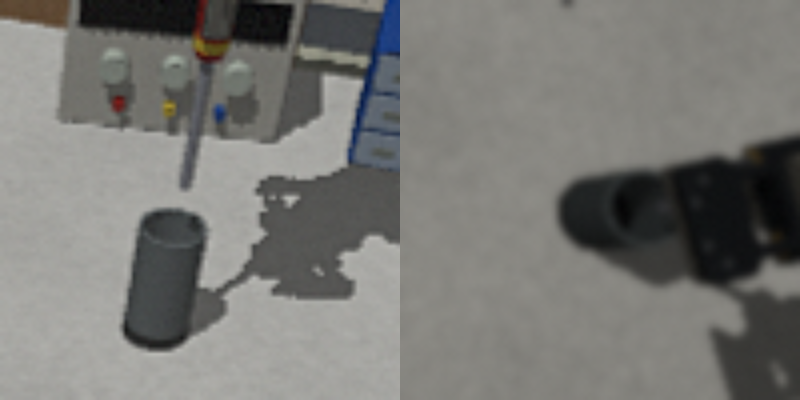

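The driver hangs straight. Its tip at crop (185,188) is above the mouth at (172,228) and follows the same perspective lean as the cup. Lowering it.

move_arm:
  targets:
    - [0,0,2,0,-1]
    - [0,0,3,0,-1]
    - [0,0,3,0,-1]
    - [0,0,3,0,-1]
    - [0,0,2,0,-1]
    - [0,0,0,0,-1]
    - [0,0,0,0,0.2]
    - [0,0,0,0,0.2]
    - [0,0,0,0,0.2]
    - [0,0,0,0,0.2]

```text
time: 7.2
tcp_pos: [0.4373, -0.2906, 0.148]
tcp_rot: [0.0, 0.994, 0.113, 0.0]
ft_force: [0.2, -0.4, 0.0]
gripper_width: 0.595
grasp_force: 0.0
```

move_arm:
  targets:
    - [0,0,0,0,1]
    - [0,0,0,0,1]
    - [0,0,0,0,1]
    - [0,0,0,0,1]
    - [0,0,-2,0,1]
    - [0,0,-3,0,1]
    - [0,0,-4,0,1]
    - [0,0,-3,0,1]
    - [0,0,0,0,1]
    - [0,0,0,0,1]

```text
time: 8.45
tcp_pos: [0.4367, -0.2902, 0.2667]
tcp_rot: [-0.0, 0.994, 0.113, -0.0]
ft_force: [-0.8, 0.9, -0.7]
gripper_width: 1.001
grasp_force: 0.0
```

Run:
```python
from h import *
s=shot('side','s2');t=shot('top','t2')
a=cv2.resize(s['frame'][60:160,285:385],(400,400));b=cv2.resize(t['frame'][180:280,320:420],(400,400))
c=cv2.resize(s['frame'][135:215,235:335],(400,320));d=cv2.resize(t['frame'][170:250,240:320],(320,320))
cv2.imwrite('pics/c2.png',cv2.resize(np.vstack([np.hstack([a,b])[:280],np.hstack([c,d,d[:,:80]*0])])[:,:,::-1],(800,600)))
```

```text
(no output)
```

View pics/c2.png

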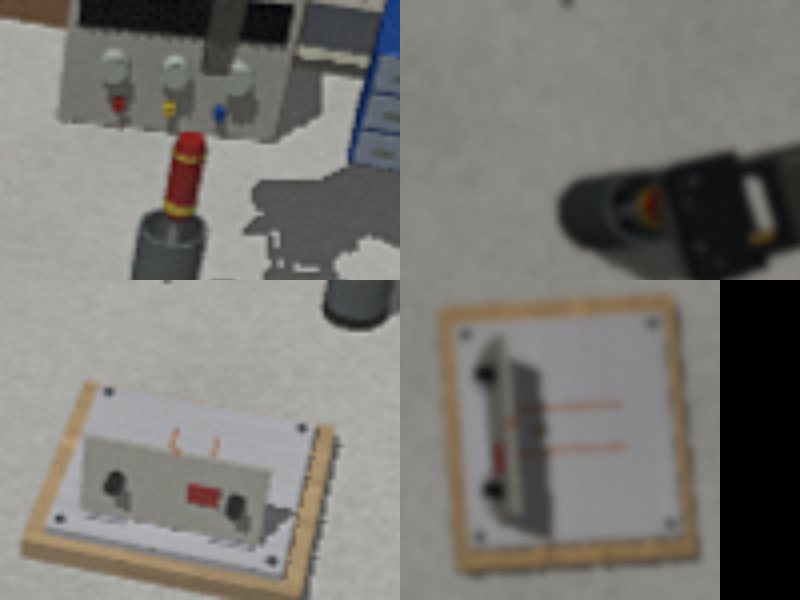

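The driver stands in the cup, with its handle at crop (185,175) just above the rim, and the hole between the orange lines is free. Now to the square.

move_arm:
  targets:
    - [0.7,-2.5,0,0,1]
    - [1.4,-5,0,0,1]
    - [1.4,-5,0,0,1]
    - [1.4,-5,0,0,1]
    - [1.4,-5,0,0,1]
    - [1.4,-5,0,0,1]
    - [1.4,-5,0,0,1]
    - [1.4,-5,0,0,1]
    - [1.4,-5,0,0,1]
    - [1.4,-5,0,0,1]
    - [1.4,-5,0,0,1]
    - [1.4,-5,0,0,1]
    - [0.6,-2.4,0,0,1]

```text
time: 10.18
tcp_pos: [0.4652, 0.3326, 0.2662]
tcp_rot: [0.0, 0.994, 0.114, -0.001]
ft_force: [0.7, -0.2, -0.5]
gripper_width: 1.0
grasp_force: 0.0
```

move_arm:
  targets:
    - [0,0,0,-9.9,1]
    - [0,0,0,-9.9,1]
    - [0,0,0,-9.9,1]
    - [0,0,0,-9.9,1]
    - [0,0,0,-9.9,1]
    - [0,0,0,-9.9,1]
    - [0,0,0,-9.9,1]
    - [0,0,0,-9.9,1]
    - [0,0,0,-9.9,1]
    - [0,0,0,-10,1]
    - [0,0,0,0,1]
    - [0,0,0,0,1]

```text
time: 11.68
tcp_pos: [0.4657, 0.3302, 0.2672]
tcp_rot: [-0.0, 0.561, 0.828, -0.0]
ft_force: [0.1, -0.6, 0.0]
gripper_width: 0.997
grasp_force: 0.0
```

```bash
cat >> h.py <<'E'
def need(tx,ty,tz,yawy=None):
    """tool-axis shift (cm) to world target; turn (deg) so tool y points at yawy"""
    st=state(); M=att(st['tcp_rot']); d=M.T@(np.array([tx,ty,tz])-st['tcp_pos'])*100
    a=np.arctan2(M[1,1],M[0,1]); print('tcp',st['tcp_pos'],'shift',d.round(2),'yaw y',a.round(4),'turn',None if yawy is None else np.degrees(a-yawy).round(2), 'tilt',M[:,2].round(4)); return d
E
python3 -c "
from h import *
need(.4657,.3307,.086,.384);print(state()['joint_pos'])"
```

```text
tcp [0.46572351 0.33018802 0.2672134 ] shift [ 0.05  0.03 18.12] yaw y 0.3805 turn -0.2 tilt [-5.e-04 -5.e-04 -1.e+00]
[ 6.14182688e-01  2.22574829e-01  1.69154155e+00 -1.41033809e-04
  1.22822959e+00  2.33746608e-01]
```

move_arm:
  targets:
    - [0,0,4,0,1]
    - [0,0,5,0,1]
    - [0,0,5,0,0]
    - [0,0,3.3,0,0]
    - [0,0,1,0,-1]
    - [0,0,0,0,-1]
    - [0,0,0,0,-1]
    - [0,0,0,0,-1]
    - [0,0,0,0,-1]
    - [0,0,0,0,-1]
    - [0,0,0,0,-1]
    - [0,0,0,0,-1]
    - [0,0,0,0,-1]

```text
time: 13.3
tcp_pos: [0.466, 0.3308, 0.0849]
tcp_rot: [0.0, 0.559, 0.829, 0.0]
ft_force: [-0.0, -0.4, 5.2]
gripper_width: 0.151
grasp_force: 30.0
```

Gripped (13.9 mm). Lifting it, then measuring the held square and refining the board pose.

move_arm:
  targets:
    - [0,0,-1,0,-1]
    - [0,0,-3,0,-1]
    - [0,0,-4,0,-1]
    - [0,0,-3,0,-1]
    - [0,0,-1,0,-1]
    - [0,0,0,0,-1]

```text
time: 14.05
tcp_pos: [0.4657, 0.3306, 0.2045]
tcp_rot: [0.0, 0.559, 0.829, 0.0]
ft_force: [0.2, 0.4, -2.9]
gripper_width: 0.152
grasp_force: 30.0
```

```bash
cat > m2.py <<'E'
from fit import *
S=[load('side0'),load('top0')]
S2=[load('s2'),load('t2')]
def tan(s):
    f=s['frame'].astype(float); return ((f[...,0]-f[...,2])>35).astype(np.float32)
def hullfill(m):
    n,l,st,_=cv2.connectedComponentsWithStats(m.astype(np.uint8)); m=(l==1+st[1:,4].argmax())
    ys,xs=np.nonzero(m); o=np.zeros(m.shape,np.uint8); h=cv2.convexHull(np.stack([xs,ys],1).astype(np.int32)); cv2.fillConvexPoly(o,h,1); return o.astype(np.float32)
m=[hullfill(win(tan(S2[0]),236,150,326,218)),hullfill(win(tan(S2[1]),243,168,322,248))]
print([x.sum() for x in m])
B=[box((-100,-90,0),(100,90,18))]
for i in([0,1],[0],[1]):
    p,f=fit([S2[k] for k in i],[m[k] for k in i],B,[.515,-.027,.0626]);print('board',p,f)
    print(' blade tcp',p[:2]+R.from_euler('z',p[2]).as_matrix()[:2,:2]@[0,.042])
# orange lines in the top view
t=S2[1]['frame'].astype(float); k=((t[...,0]-t[...,2])>25); k=win(k.astype(np.float32),276,193,300,216)
ys,xs=np.nonzero(k); print(sorted(zip(ys.tolist(),xs.tolist()))[::4])
for g in(0,1):
    sel=(ys<202) if g==0 else (ys>=202)
    P=np.array([atz(S2[1],(x,y),.026)[:2] for x,y in zip(xs[sel],ys[sel])]); c=P.mean(0);d=np.linalg.svd(P-c)[2][0]; print(c,np.arctan2(-d[0]*np.sign(d[1]),abs(d[1])))
print(state())
E
python3 m2.py
```

```text
[np.float32(3216.0), np.float32(3983.0)]
board [ 0.51642288 -0.02470246  0.06495101] 138.5625
 blade tcp [0.51369685 0.01720898]
board [ 0.51624459 -0.02492667  0.05739931] 65.6875
 blade tcp [0.51383514 0.01700416]
board [ 0.5162661  -0.02461568  0.06029   ] 73.1875
 blade tcp [0.51373546 0.01730801]
[(201, 283), (211, 293)]
[ 0.533462  -0.0343168] -0.0017158024612007664
[ 0.50105266 -0.0276491 ] 0.06783752671260243
{'time': 14.05, 'joint_pos': array([6.14743230e-01, 2.79826432e-01, 1.76123144e+00, 2.48865524e-05,
       1.10033809e+00, 2.30118169e-01]), 'dq': array([ 8.48465543e-04,  2.23421592e-02,  2.32291446e-02, -8.60087173e-04,
       -9.54808497e-03,  5.43940970e-05]), 'joint_torque': array([ 2.44912750e-03, -5.65032613e+01, -3.46390772e+01,  2.49781134e-02,
        1.76403690e-01, -5.25411469e-04]), 'tcp_pos': array([0.46568212, 0.33061873, 0.20447808]), 'tcp_rot': array([2.45472886e-05, 5.58927021e-01, 8.29216844e-01, 9.58737557e-05]), 'ft_force': array([ 0.23200622,  0.43942051, -2.94652656]), 'wrist_torque': array([-0.02031503, -0.10416304,  0.03896081]), 'grasp_force': 29.97519850730896, 'gripper_width': 0.15185176699647296}
```

move_arm:
  targets:
    - [0,0,0,9.2,-1]
    - [0,0,0,9.3,-1]
    - [0,0,-0.5,0,-1]
    - [-2,0.2,0,0,-1]
    - [-4,0.3,0,0,-1]
    - [-5,0.4,0,0,-1]
    - [-5,0.4,0,0,-1]
    - [-5,0.4,0,0,-1]
    - [-5,0.4,0,0,-1]
    - [-4,0.4,0,0,-1]
    - [-3,0.3,0,0,-1]
    - [-1,0.1,0,0,-1]
    - [0,0,0,0,-1]
    - [0,0,0,0,-1]

```text
time: 15.8
tcp_pos: [0.5154, -0.0062, 0.2095]
tcp_rot: [-0.0, 0.685, 0.729, -0.0]
ft_force: [-0.0, 0.1, -3.3]
gripper_width: 0.148
grasp_force: 30.0
```

Run:
```python
from fit import *
need(.5153,-.0077,.115,.061); print(state()['ft_force'])
s=shot('side','s3');t=shot('top','t3')
a=cv2.resize(s['frame'][90:210,225:345],(480,480),interpolation=cv2.INTER_CUBIC);
st=state();M=att(st['tcp_rot']);y=np.arctan2(M[1,1],M[0,1])
o=st['tcp_pos']; b=np.array([o[0]+.037*np.sin(y),o[1]-.037*np.cos(y)])
for P in place(SQ,[b[0],b[1],y,o[2]-.085]):
    q=((proj(s,P)-[225,90]+.5)*4).astype(np.float32);cv2.polylines(a,[cv2.convexHull(q).astype(np.int32)],True,(255,255,0),1)
cv2.imwrite('pics/c3.png',a[:,:,::-1])
```

```text
tcp [ 0.51539252 -0.00620742  0.20946359] shift [-0.15 -0.02  9.45] yaw y 0.0628 turn 0.1 tilt [-4.e-04  3.e-04 -1.e+00]
[-0.03595469  0.12156213 -3.26230534]
```

View pics/c3.png

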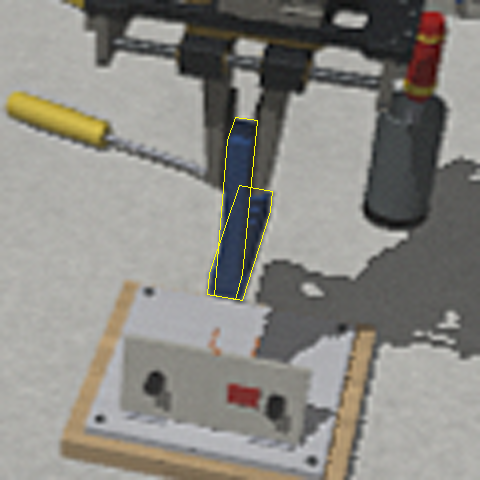

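Square held upright, heel at crop (212,297), possibly with a slight sag at the rear of the foot; it sits behind the panel, over the lines. Lowering it.

move_arm:
  targets:
    - [0,0,2.5,0,-1]
    - [0,0,3,0,-1]
    - [0,0,2.5,0,-1]
    - [0,0,1,0,-1]
    - [0,0,0.3,0,-1]
    - [0,0,0.2,0,-1]
    - [0,0,0,0,-1]

```text
time: 16.77
tcp_pos: [0.5162, -0.0068, 0.1152]
tcp_rot: [0.0, 0.685, 0.729, 0.0]
ft_force: [0.2, -0.3, -2.6]
gripper_width: 0.152
grasp_force: 30.0
```

move_arm:
  targets:
    - [0,0,0.1,0,-1]
    - [0,0,0.1,0,-1]
    - [0,0,0.1,0,-1]
    - [0,0,0,0,-1]

```text
time: 17.27
tcp_pos: [0.5156, -0.0069, 0.1115]
tcp_rot: [-0.0, 0.685, 0.729, -0.0]
ft_force: [-0.2, -0.4, -3.1]
gripper_width: 0.15
grasp_force: 30.0
```

move_arm:
  targets:
    - [0,0,0.1,0,-1]
    - [0,0,0.1,0,-1]
    - [0,0,0,0,-1]

```text
time: 17.65
tcp_pos: [0.5159, -0.0068, 0.1109]
tcp_rot: [0.0, 0.685, 0.729, 0.0]
ft_force: [-4.8, 1.6, 15.0]
gripper_width: 0.148
grasp_force: 30.0
```

move_arm:
  targets:
    - [0,0,-0.05,0,-1]
    - [0.4,0,0,0,-1]
    - [0.4,0,0,0,-1]
    - [0.4,0,0,0,-1]
    - [0.3,0,0,0,-1]
    - [0.2,0,0,0,-1]
    - [0,0,0,0,-1]

```text
time: 18.52
tcp_pos: [0.5159, 0.0097, 0.1109]
tcp_rot: [0.001, 0.685, 0.729, 0.0]
ft_force: [1.7, -4.1, 5.5]
gripper_width: 0.152
grasp_force: 30.0
```

move_arm:
  targets:
    - [0.2,0,0,0,-1]
    - [0.2,0,0,0,-1]
    - [0.1,0,0,0,-1]
    - [0,0,0,0,-1]

```text
time: 19.02
tcp_pos: [0.5156, 0.0142, 0.1109]
tcp_rot: [0.001, 0.685, 0.729, 0.0]
ft_force: [1.0, -6.8, 6.0]
gripper_width: 0.153
grasp_force: 30.0
```

move_arm:
  targets:
    - [0.1,0,0,0,-1]
    - [0,0,0,0,-1]

```text
time: 19.27
tcp_pos: [0.5156, 0.0152, 0.1109]
tcp_rot: [0.002, 0.685, 0.729, 0.0]
ft_force: [0.6, -6.8, 6.3]
gripper_width: 0.151
grasp_force: 30.0
```

move_arm:
  targets:
    - [0.1,0,0,0,-1]
    - [0,0,0,0,-1]

```text
time: 19.52
tcp_pos: [0.5156, 0.0161, 0.1109]
tcp_rot: [0.002, 0.685, 0.729, 0.0]
ft_force: [0.1, -7.0, 6.0]
gripper_width: 0.152
grasp_force: 30.0
```

move_arm:
  targets:
    - [0.1,0,0,0,-1]
    - [0,0,0,0,-1]

```text
time: 19.77
tcp_pos: [0.5155, 0.0171, 0.1109]
tcp_rot: [0.002, 0.685, 0.729, 0.0]
ft_force: [0.2, -7.7, 5.6]
gripper_width: 0.149
grasp_force: 30.0
```

move_arm:
  targets:
    - [0.1,0,0,0,-1]
    - [0,0,0,0,-1]

```text
time: 20.02
tcp_pos: [0.5154, 0.018, 0.1109]
tcp_rot: [0.002, 0.685, 0.729, 0.0]
ft_force: [-0.3, -8.0, 6.3]
gripper_width: 0.15
grasp_force: 30.0
```

Run:
```python
from fit import *
st=state();print(st['ft_force'],st['wrist_torque'],st['tcp_pos'])
s=shot('side','s4');t=shot('top','t4')
a=cv2.resize(s['frame'][120:220,235:335],(600,600),interpolation=cv2.INTER_CUBIC)
cv2.imwrite('pics/c4.png',a[:,:,::-1])
```

```text
[-0.26774065 -7.95388495  6.34885634] [-1.67721341 -0.21926307  0.03009331] [0.51540742 0.01796252 0.11092236]
```

View pics/c4.png

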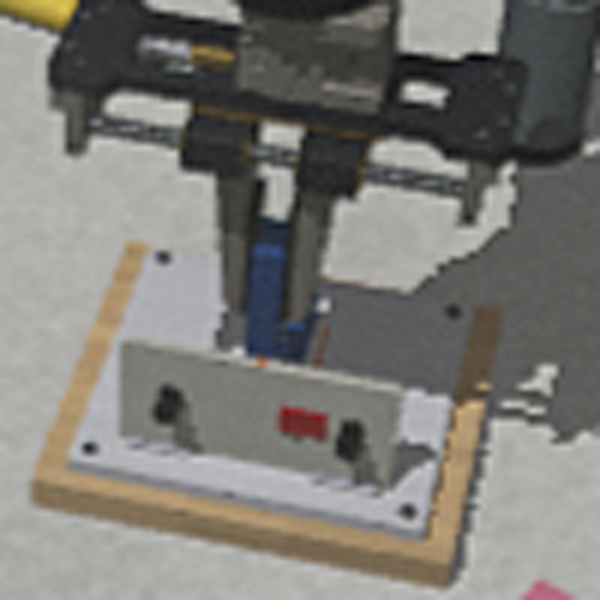

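The blade bears on the panel near its orange mark (262,362), but the force is still only the spring's, so I keep pushing in 1 mm steps until the heel stops.

move_arm:
  targets:
    - [0.1,0,0,0,-1]
    - [0,0,0,0,-1]

```text
time: 20.38
tcp_pos: [0.5154, 0.0188, 0.111]
tcp_rot: [0.002, 0.685, 0.729, 0.0]
ft_force: [0.7, -8.4, 7.2]
gripper_width: 0.148
grasp_force: 30.0
```

move_arm:
  targets:
    - [0.1,0,0,0,-1]
    - [0,0,0,0,-1]

```text
time: 20.62
tcp_pos: [0.5153, 0.0198, 0.111]
tcp_rot: [0.002, 0.685, 0.729, 0.0]
ft_force: [-0.4, -8.9, 7.7]
gripper_width: 0.154
grasp_force: 30.0
```

move_arm:
  targets:
    - [0.1,0,0,0,-1]
    - [0,0,0,0,-1]

```text
time: 20.88
tcp_pos: [0.5152, 0.0207, 0.111]
tcp_rot: [0.002, 0.685, 0.729, -0.0]
ft_force: [0.5, -9.9, 6.9]
gripper_width: 0.15
grasp_force: 30.0
```

```bash
cat > pan.py <<'E'
from fit import *
import sys
BP={'s':[.51624,-.02493,.0574],'t':[.51627,-.02462,.0603]}
def W(P,bp): return place([np.asarray(P)/1e3],bp)[0]
def panel(a):  # board frame mm; rotation +a leans to -y
    c,s=np.cos(a),np.sin(a)
    f=lambda x,y,z:[x,55+y*c-z*s,26+y*s+z*c]
    return {'ot':[f(-65,5,64),f(65,5,64)],'it':[f(-65,0,64),f(65,0,64)],'l':[f(-65,5,0),f(-65,5,64)],'r':[f(65,5,0),f(65,5,64)]}
def prof(s,A,B,off,n=60):
    g=cv2.GaussianBlur(s['frame'],(0,0),.6).astype(np.float32)
    q=proj(s,np.array([A,B])); d=(q[1]-q[0])/np.linalg.norm(q[1]-q[0]); nn=np.array([-d[1],d[0]])
    t=np.linspace(.06,.94,n)[:,None]; L=q[0]+(q[1]-q[0])*t
    L=L[(t[:,0]<.35)|(t[:,0]>.65)]
    v=lambda o: cv2.remap(g,(L+nn*o).astype(np.float32)[:,:1],(L+nn*o).astype(np.float32)[:,1:],cv2.INTER_CUBIC)[:,0]
    return np.median(np.linalg.norm(v(off+.7)-v(off-.7),axis=1))
def run(names):
    for n in names:
        s=load(n);k='t' if n[0]=='t' else 's'
        for e in('ot','it'):
            As=np.arange(-.14,.26,.01); sc=[prof(s,*W(panel(a)[e],BP[k]),0) for a in As]
            print(n,e,'best',As[int(np.argmax(sc))].round(3),np.round(sc,0).astype(int).tolist())
if __name__=='__main__': run(sys.argv[1:])
E
python3 -c "
from h import *
shot('side','s5');shot('top','t5')"
python3 pan.py side0 s2 s4 s5 top0 t2 t4 t5
```

```text
side0 ot best 0.18 [2, 2, 2, 2, 1, 1, 2, 2, 2, 2, 1, 1, 2, 2, 1, 1, 2, 3, 5, 8, 11, 15, 18, 21, 25, 29, 34, 36, 38, 40, 41, 41, 42, 40, 38, 34, 30, 26, 22, 20]
side0 it best 0.1 [2, 2, 2, 1, 2, 2, 2, 1, 1, 2, 4, 7, 10, 12, 16, 19, 22, 27, 31, 35, 37, 39, 40, 41, 42, 41, 39, 37, 33, 29, 25, 22, 19, 16, 13, 10, 8, 7, 5, 6]
s2 ot best 0.16 [2, 1, 2, 2, 2, 2, 1, 1, 1, 1, 1, 1, 2, 2, 2, 2, 2, 2, 2, 5, 8, 12, 17, 21, 26, 31, 34, 37, 40, 41, 42, 41, 39, 37, 35, 32, 28, 25, 21, 18]
s2 it best 0.08 [1, 1, 1, 1, 2, 2, 2, 2, 2, 2, 2, 4, 7, 10, 14, 19, 23, 28, 32, 36, 38, 41, 42, 42, 40, 38, 36, 33, 31, 27, 24, 20, 17, 13, 10, 8, 5, 4, 2, 2]
s4 ot best 0.07 [3, 3, 3, 5, 12, 19, 27, 37, 45, 49, 50, 48, 38, 21, 17, 36, 44, 48, 61, 70, 75, 75, 70, 63, 55, 44, 33, 24, 17, 11, 7, 3, 2, 2, 2, 2, 2, 2, 2, 2]
s4 it best -0.01 [41, 48, 51, 51, 42, 31, 11, 27, 43, 46, 55, 67, 74, 76, 73, 67, 59, 50, 39, 29, 21, 14, 10, 5, 3, 2, 2, 2, 2, 2, 2, 2, 2, 2, 2, 2, 2, 2, 2, 2]
s5 ot best 0.04 [4, 9, 16, 25, 35, 45, 53, 58, 57, 53, 40, 24, 18, 40, 46, 54, 64, 71, 75, 74, 68, 60, 48, 37, 28, 20, 13, 8, 5, 2, 2, 2, 
[... 801 characters left out ...]
, 32, 29, 23, 16, 8, 3, 9, 16, 21, 27, 30, 33, 33, 32, 31, 29, 25, 22, 18, 15, 12]
t4 ot best 0.25 [11, 8, 5, 3, 2, 1, 1, 1, 1, 1, 1, 1, 1, 1, 1, 1, 1, 1, 1, 1, 1, 1, 1, 1, 1, 2, 2, 4, 5, 6, 10, 15, 19, 23, 28, 34, 38, 41, 43, 46]
t4 it best 0.17 [1, 1, 1, 1, 1, 1, 1, 1, 1, 1, 1, 1, 1, 1, 1, 1, 1, 2, 2, 4, 5, 6, 9, 13, 18, 22, 26, 33, 38, 41, 42, 45, 45, 40, 41, 41, 37, 33, 29, 22]
t5 ot best 0.17 [1, 1, 1, 1, 1, 1, 1, 1, 1, 1, 1, 1, 1, 1, 1, 1, 1, 1, 2, 4, 5, 7, 10, 13, 16, 19, 25, 32, 35, 38, 41, 46, 42, 41, 42, 39, 39, 36, 31, 26]
t5 it best 0.09 [1, 1, 1, 1, 1, 1, 1, 1, 1, 1, 2, 3, 5, 7, 10, 13, 15, 18, 23, 30, 35, 37, 39, 46, 43, 40, 42, 39, 39, 38, 33, 27, 22, 18, 13, 7, 7, 13, 19, 17]
```

Comparing the panel edge with the model, and seeing the force climb from y≈0.0165 on, suggests the heel met the corner around y≈0.0165–0.017. That means I've pitched the square forward slightly. I'll back off, loosen the grip so it drops flat, regrip and push again.

move_arm:
  targets:
    - [-0.4,0,0,0,-1]
    - [-0.5,0,0,0,-1]
    - [-0.5,0,0,0,-1]
    - [-0.4,0,0,0,-1]
    - [0,0,0,0,-1]

```text
time: 21.6
tcp_pos: [0.516, 0.0044, 0.1108]
tcp_rot: [0.0, 0.685, 0.728, 0.001]
ft_force: [-0.3, 1.9, 7.4]
gripper_width: 0.152
grasp_force: 30.0
```

move_arm:
  targets:
    - [0,0,-0.1,0,-1]
    - [0,0,0,0,-0.5]
    - [0,0,0,0,-0.5]
    - [0,0,0,0,-0.5]
    - [0,0,0,0,-0.5]
    - [0,0,0,0,-0.5]

```text
time: 22.35
tcp_pos: [0.515, 0.0041, 0.1111]
tcp_rot: [-0.0, 0.685, 0.729, -0.0]
ft_force: [0.3, -0.7, -0.3]
gripper_width: 0.252
grasp_force: 0.0
```

```bash
python3 -c "
from h import *
s=state();print(s['ft_force'],s['wrist_torque'])
shot('side','s6')"; python3 pan.py s6
```

```text
[ 0.34709173 -0.67754627 -0.29532602] [-0.0303883  -0.085899   -0.01007105]
s6 ot best 0.21 [2, 2, 2, 1, 1, 1, 2, 2, 2, 3, 3, 2, 2, 2, 2, 2, 4, 7, 10, 14, 19, 22, 26, 25, 24, 24, 31, 36, 42, 45, 46, 48, 50, 59, 67, 67, 62, 56, 50, 43]
s6 it best 0.13 [2, 2, 3, 3, 2, 2, 2, 2, 3, 5, 9, 12, 16, 20, 24, 26, 26, 24, 28, 33, 41, 43, 45, 47, 49, 53, 63, 67, 65, 60, 54, 48, 40, 34, 27, 22, 17, 13, 9, 7]
```

move_arm:
  targets:
    - [-0.6,0,0,0,-0.5]
    - [0,0,0,0,-1]
    - [0,0,0,0,-1]
    - [0,0,0,0,-1]
    - [0,0,0,0,-1]
    - [0,0,0,0,-1]
    - [0,0,0.1,0,-1]
    - [0,0,0.05,0,-1]
    - [0.3,0,0,0,-1]
    - [0,0,0,0,-1]

```text
time: 23.65
tcp_pos: [0.5155, 0.0004, 0.1111]
tcp_rot: [0.001, 0.685, 0.729, -0.0]
ft_force: [-4.5, -5.4, 17.3]
gripper_width: 0.151
grasp_force: 30.0
```

move_arm:
  targets:
    - [0.4,0,0,0,-1]
    - [0,0,0,0,-1]

```text
time: 23.9
tcp_pos: [0.5153, 0.0045, 0.1111]
tcp_rot: [0.001, 0.685, 0.729, -0.0]
ft_force: [-4.6, -5.1, 17.1]
gripper_width: 0.152
grasp_force: 30.0
```

move_arm:
  targets:
    - [0.3,0,0,0,-1]
    - [0,0,0,0,-1]

```text
time: 24.15
tcp_pos: [0.5151, 0.0074, 0.111]
tcp_rot: [0.001, 0.685, 0.729, -0.0]
ft_force: [-4.9, -5.9, 17.3]
gripper_width: 0.151
grasp_force: 30.0
```

move_arm:
  targets:
    - [0.3,0,0,0,-1]
    - [0,0,0,0,-1]

```text
time: 24.4
tcp_pos: [0.5149, 0.0103, 0.111]
tcp_rot: [0.001, 0.685, 0.729, -0.0]
ft_force: [-3.5, -5.7, 17.1]
gripper_width: 0.148
grasp_force: 30.0
```

```bash
python3 -c "
from h import *
shot('side','s7')"; python3 pan.py s7
python3 - <<'E'
from fit import *
for n in('s4','s5','s6','s7'):
    s=load(n); f=s['frame'].astype(float)
    # red label + black knobs centroid on panel
    r=win(((f[...,0]>1.6*f[...,1])&(f[...,0]>70)).astype(np.float32),270,175,300,200)
    ys,xs=np.nonzero(r);w=(f[...,0]-f[...,1])[ys,xs];print(n,'label',len(xs),(xs*w).sum()/w.sum(),(ys*w).sum()/w.sum(),'blade rows')
for n in('side0','s2'):
    s=load(n); f=s['frame'].astype(float)
    r=win(((f[...,0]>1.6*f[...,1])&(f[...,0]>70)).astype(np.float32),270,175,300,200)
    ys,xs=np.nonzero(r);w=(f[...,0]-f[...,1])[ys,xs];print(n,'label',len(xs),(xs*w).sum()/w.sum(),(ys*w).sum()/w.sum())
E
```

```text
s7 ot best 0.17 [2, 2, 2, 1, 1, 2, 2, 2, 2, 3, 3, 2, 2, 2, 5, 9, 13, 19, 24, 28, 30, 29, 24, 16, 16, 29, 43, 43, 49, 59, 65, 67, 66, 62, 58, 54, 47, 40, 33, 28]
s7 it best 0.09 [2, 3, 3, 3, 2, 1, 3, 7, 11, 16, 21, 26, 28, 30, 26, 19, 12, 22, 35, 43, 45, 53, 62, 67, 67, 65, 62, 57, 51, 44, 38, 32, 26, 22, 16, 12, 8, 6, 4, 3]
s4 label 29 284.9594594594595 189.81548856548858 blade rows
s5 label 29 284.95202558635395 189.99253731343285 blade rows
s6 label 34 285.24708818635605 188.39642262895174 blade rows
s7 label 34 285.2517985611511 188.67033432077866 blade rows
side0 label 35 285.23678462210574 188.2520751419834
s2 label 35 285.24229074889865 188.25418502202643
```

Run:
```python
from pan import *
from scipy.optimize import fsolve
s=load('side0'); bp=BP['s']
def pt(x,y,z,a):
    c,q=np.cos(a),np.sin(a); return proj(s,W([[x,55+y*c-z*q,26+y*q+z*c]],bp))[0]
for a0 in(.15,.17,.19):
    x,z=fsolve(lambda v:pt(v[0],5,v[1],a0)-[285.24,188.254],[-10,35]); print(a0,x,z,[ (a,pt(x,5,z,a)[1].round(2)) for a in(.1,.05,.02,0,-.02,-.05)])
# top inner edge travel: subpixel row of strongest edge, px per rad
for a in(.17,.1,0,-.05): print(a,pt(-30,0,64,a).round(2),pt(-30,5,64,a).round(2))
# measured edge shift via template on left/right top edges columns away from the square
for n in('side0','s2','s6','s7','s4','s5'):
    f=cv2.GaussianBlur(load(n)['frame'],(0,0),.5).astype(float); out=[]
    # knobs: dark blobs
    g=f.max(2)[178:204,258:298]; 
    for x0,x1 in((0,12),(30,40)):
        w=np.clip(75-g[:,x0:x1],0,None); Y,X=np.mgrid[:w.shape[0],:w.shape[1]]; out+= [round((w*Y).sum()/w.sum()+178,2),round((w*X).sum()/w.sum()+258+x0,2)]
    print(n,out)
```

```text
0.15 -21.61970244191674 33.36218799707327 [(0.1, np.float64(188.68)), (0.05, np.float64(189.13)), (0.02, np.float64(189.41)), (0, np.float64(189.6)), (-0.02, np.float64(189.79)), (-0.05, np.float64(190.08))]
0.17 -21.54384244389625 32.78507848613029 [(0.1, np.float64(188.84)), (0.05, np.float64(189.28)), (0.02, np.float64(189.55)), (0, np.float64(189.74)), (-0.02, np.float64(189.93)), (-0.05, np.float64(190.22))]
0.19 -21.470320262177374 32.23558600452261 [(0.1, np.float64(188.98)), (0.05, np.float64(189.42)), (0.02, np.float64(189.69)), (0, np.float64(189.87)), (-0.02, np.float64(190.06)), (-0.05, np.float64(190.34))]
0.17 [289.86 178.53] [289.53 179.51]
0.1 [289.56 179.46] [289.22 180.54]
0 [289.11 180.94] [288.74 182.18]
-0.05 [288.87 181.76] [288.5  183.07]
side0 [np.float64(185.38), np.float64(263.11), np.float64(191.3), np.float64(293.35)]
s2 [np.float64(185.38), np.float64(263.14), np.float64(191.27), np.float64(293.35)]
s6 [np.float64(185.51), np.float64(263.03), np.float64(191.39), np.float64(293.28)]
s7 [np.float64(185.87), np.float64(262.88), np.float64(191.68), np.float64(293.17)]
s4 [np.float64(187.13), np.float64(262.58), np.float64(193.1), np.float64(292.77)]
s5 [np.float64(187.36), np.float64(262.61), np.float64(193.37), np.float64(292.79)]
```

The label on the panel's outer face is a good gauge. By it the panel stood at about -0.01 rad at TCP y=0.018 and about -0.03 at 0.0207. It now stands at about 0.12 at y=0.0103, so the seat is at y≈0.0178.

move_arm:
  targets:
    - [0.2,0,0,0,-1]
    - [0.2,0,0,0,-1]
    - [0.1,0,0,0,-1]
    - [0.1,0,0,0,-1]
    - [0,0,0,0,-1]

```text
time: 25.08
tcp_pos: [0.5145, 0.0161, 0.1107]
tcp_rot: [0.001, 0.685, 0.729, -0.0]
ft_force: [-3.9, -6.8, 13.4]
gripper_width: 0.15
grasp_force: 30.0
```

move_arm:
  targets:
    - [0.1,0,0,0,-1]
    - [0,0,0,0,-1]
    - [0,0,0,0,-1]

```text
time: 25.45
tcp_pos: [0.5144, 0.0171, 0.1107]
tcp_rot: [0.001, 0.685, 0.729, -0.0]
ft_force: [-3.2, -6.6, 13.0]
gripper_width: 0.152
grasp_force: 30.0
```

```bash
cat > lab.py <<'E'
from fit import *
import sys
n=sys.argv[1]; s=shot('side',n); f=s['frame'].astype(float)
r=win(((f[...,0]>1.6*f[...,1])&(f[...,0]>70)).astype(np.float32),270,175,300,200)
ys,xs=np.nonzero(r);w=(f[...,0]-f[...,1])[ys,xs];y=(ys*w).sum()/w.sum()
print('row',y,'angle',np.interp(y,[188.254,188.84,189.28,189.55,189.74,189.93,190.22],[.17,.1,.05,.02,0,-.02,-.05]))
st=state(); print(st['time'],st['tcp_pos'],st['ft_force'])
g=cv2.GaussianBlur(s['frame'],(0,0),.5).astype(float).max(2)[178:204,258:298]
for x0,x1 in((0,12),(30,40)):
    w=np.clip(75-g[:,x0:x1],0,None); Y,_=np.mgrid[:w.shape[0],:w.shape[1]]; print((w*Y).sum()/w.sum()+178)
E
python3 lab.py s8
```

```text
row 188.93278837420527 angle 0.0894558665675829
25.5 [0.51438702 0.01705657 0.11065036] [-2.8121014  -7.15378139 14.01749556]
186.32884615384614
192.3687707641196
```

Run:
```python
from pan import *
s=load('s8');t=shot('top','t8')
o=np.zeros((600,800,3),np.uint8)
a=cv2.resize(s['frame'][145:215,240:310],(560,560),interpolation=cv2.INTER_CUBIC)
st=state();M=att(st['tcp_rot']);y=np.arctan2(M[1,1],M[0,1]);q0=st['tcp_pos'];b=[q0[0]+.037*np.sin(y),q0[1]-.037*np.cos(y)]
for P in place(SQ,[b[0],b[1],y,.026]):
    q=((proj(s,P)-[240,145]+.5)*8).astype(np.float32);cv2.polylines(a,[cv2.convexHull(q).astype(np.int32)],True,(255,255,0),1)
o[:560,:560]=a
c=cv2.resize(load('s4')['frame'][145:215,240:270],(240,560),interpolation=cv2.INTER_CUBIC);o[:560,560:]=c
cv2.imwrite('pics/c8.png',o[:,:,::-1]);print(y)
```

```text
0.06255327827409268
```

View pics/c8.png

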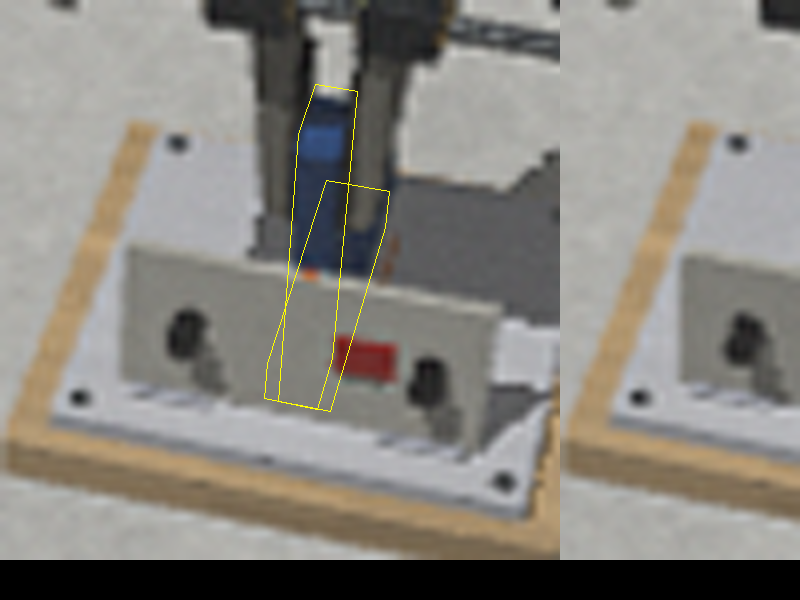

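The square tips forward over its heel when it is slid under load and gripped this high. I'll back off, let it drop flat, regrip it lower and a little further back on the blade. Then I'll carry it forward just clear of the plate and press down only at the end.

move_arm:
  targets:
    - [0,0,-0.1,0,-1]
    - [-0.5,0,0,0,-1]
    - [-0.5,0,0,0,-1]
    - [-0.5,0,0,0,-1]
    - [-0.5,0,0,0,-1]
    - [0,0,0,0,-0.4]
    - [0,0,0,0,-0.4]
    - [0,0,0,0,-0.4]
    - [0,0,0,0,-0.4]
    - [0,0,0,0,-0.4]
    - [-0.4,0,0.7,0,-0.4]
    - [0,0,0.6,0,-0.4]
    - [0,0,0,0,-1]
    - [0,0,0,0,-1]
    - [0,0,0,0,-1]
    - [0,0,0,0,-1]
    - [0,0,0,0,-1]
    - [0,0,0,0,-1]

```text
time: 27.8
tcp_pos: [0.5156, -0.0059, 0.0976]
tcp_rot: [0.0, 0.685, 0.729, 0.0]
ft_force: [0.4, 0.5, -2.2]
gripper_width: 0.15
grasp_force: 30.0
```

move_arm:
  targets:
    - [0,0,-0.1,0,-1]
    - [0.4,0,0,0,-1]
    - [0.5,0,0,0,-1]
    - [0.5,0,0,0,-1]
    - [0.2,0,0,0,-1]
    - [0,0,0,0,-1]

```text
time: 28.55
tcp_pos: [0.5147, 0.0103, 0.0986]
tcp_rot: [0.0, 0.685, 0.729, -0.0]
ft_force: [0.4, -1.2, -3.4]
gripper_width: 0.155
grasp_force: 30.0
```

```bash
python3 lab.py s9
```

```text
row 188.40008240626287 angle 0.15254988321091947
28.6 [0.51466836 0.01018523 0.09858718] [-0.42498952 -0.21361011 -2.1908124 ]
185.5072463768116
191.40137221269296
```

move_arm:
  targets:
    - [0.3,0,0,0,-1]
    - [0.3,0,0,0,-1]
    - [0,0,0,0,-1]

```text
time: 28.98
tcp_pos: [0.5143, 0.0162, 0.0986]
tcp_rot: [-0.0, 0.685, 0.729, 0.0]
ft_force: [0.6, -0.1, -3.1]
gripper_width: 0.157
grasp_force: 30.0
```

```bash
python3 lab.py s10
```

```text
row 188.4415322580645 angle 0.1475985357260815
29.025 [0.51432425 0.01616267 0.09859841] [ 0.68643522 -0.27098319 -3.06841064]
185.492700729927
191.395
```

move_arm:
  targets:
    - [0.2,0,0,0,-1]
    - [0.2,0,0,0,-1]
    - [0,0,0,0,-1]

```text
time: 29.4
tcp_pos: [0.514, 0.0201, 0.0986]
tcp_rot: [0.0, 0.685, 0.729, -0.0]
ft_force: [-0.4, -0.6, -2.3]
gripper_width: 0.146
grasp_force: 30.0
```

```bash
python3 lab.py s11
python3 - <<'E'
# y offset of the held square from the visible blade (side view): score model silhouettes vs blue pixels in a window above the panel, between fingers
from fit import *
s=load('s11');f=s['frame'].astype(float)
st=state();q=st['tcp_pos'];y=.0625
m=(f[...,2]>1.25*f[...,0]).astype(np.float32); m=win(m,262,140,300,182)
ys,xs=np.nonzero(m);print(len(xs),xs.min(),xs.max(),ys.min(),ys.max())
for r in range(ys.min(),ys.max()+1): print(r,xs[ys==r].min() if (ys==r).any() else '',xs[ys==r].max() if (ys==r).any() else '',end='; ')
print()
for d in(0,-.005,-.01,-.015):
    b=[q[0]+(.037-d)*np.sin(y),q[1]-(.037-d)*np.cos(y)]
    P=place([box((-7,24,125),(7,50,125)),box((-12,-50,18),(12,-50,18))],[*b,y,.027]); print(d,proj(s,P[0][[0,2,4,6]]).round(1).tolist(),proj(s,P[1][[0,4]]).round(1).tolist())
E
```

```text
row 188.59206798866856 angle 0.12961645186553009
29.45 [0.51406786 0.02011145 0.0986141 ] [-0.50854094 -0.43082695 -2.30767012]
185.57657657657657
191.46589018302828
112 277 288 154 178
154 280 283; 155 280 283; 156 280 283; 157 279 283; 158 279 282; 159 279 282; 160 278 282; 161 278 282; 162 278 282; 163 278 282; 164 278 282; 165 278 281; 166 278 282; 167 278 282; 168 278 282; 169 278 281; 170 278 288; 171 278 281; 172 278 281; 173 278 281; 174 277 287; 175 277 287; 176 277 281; 177 280 286; 178 285 286; 
0 [[284.0, 156.4], [282.0, 162.7], [278.8, 155.5], [276.7, 161.7]] [[288.0, 168.9], [280.1, 167.5]]
-0.005 [[284.4, 155.3], [282.4, 161.5], [279.2, 154.3], [277.1, 160.5]] [[288.4, 167.8], [280.5, 166.4]]
-0.01 [[284.7, 154.1], [282.8, 160.3], [279.6, 153.2], [277.5, 159.3]] [[288.7, 166.8], [280.8, 165.3]]
-0.015 [[285.1, 152.9], [283.1, 159.1], [280.0, 152.0], [277.9, 158.1]] [[289.0, 165.7], [281.2, 164.3]]
```

The square now sits about 11 mm behind the TCP, because it shifted in the grip as it settled flat. Setting it down and regripping near the blade's middle.

move_arm:
  targets:
    - [-0.5,0,0,0,-1]
    - [0,0,0.09,0,-1]
    - [0,0,0,0,-0.3]
    - [0,0,0,0,-0.3]
    - [0,0,0,0,-0.3]
    - [0,0,0,0,-0.3]
    - [-0.7,0,0,0,-0.3]
    - [-0.7,0,0,0,-0.3]
    - [0,0,0,0,-1]
    - [0,0,0,0,-1]
    - [0,0,0,0,-1]
    - [0,0,0,0,-1]
    - [0,0,0,0,-1]
    - [0,0,0,0,-1]
    - [0,0,-0.1,0,-1]
    - [0.4,0,0,0,-1]
    - [0.3,0,0,0,-1]
    - [0,0,0,0,-1]

```text
time: 31.7
tcp_pos: [0.5146, 0.0083, 0.0986]
tcp_rot: [-0.0, 0.685, 0.729, -0.0]
ft_force: [-0.5, -1.3, -2.6]
gripper_width: 0.15
grasp_force: 30.0
```

```bash
python3 lab.py s12
```

```text
row 188.7586525149977 angle 0.10971727636546359
31.75 [0.51468842 0.00825004 0.09864252] [ 0.21944559 -1.838672   -2.37934142]
186.04294478527606
191.94395796847635
```

move_arm:
  targets:
    - [0.2,0,0,0,-1]
    - [0.2,0,0,0,-1]
    - [0,0,0,0,-1]

```text
time: 32.12
tcp_pos: [0.5145, 0.0121, 0.0987]
tcp_rot: [0.0, 0.685, 0.729, -0.0]
ft_force: [-1.3, -3.6, -1.0]
gripper_width: 0.149
grasp_force: 30.0
```

```bash
python3 lab.py s13; python3 -c "
from h import *; print(state()['wrist_torque'])"
```

```text
row 189.0859872611465 angle 0.0720469021424435
32.175 [0.51450028 0.01205614 0.09870849] [-0.84642533 -3.50948509 -1.22760148]
186.548828125
192.5888
[-0.59986282  0.0540024  -0.01128927]
```

move_arm:
  targets:
    - [0.2,0,0,0,-1]
    - [0.1,0,0,0,-1]
    - [0,0,0,0,-1]

```text
time: 32.55
tcp_pos: [0.5144, 0.0149, 0.0987]
tcp_rot: [0.0, 0.685, 0.729, -0.0]
ft_force: [-0.6, -5.0, 0.2]
gripper_width: 0.152
grasp_force: 30.0
```

```bash
python3 lab.py s14; python3 pan.py s9 s14|cut -c1-30
```

```text
row 189.4872436218109 angle 0.026972930909900508
32.6 [0.51435644 0.01485959 0.09874821] [-1.23850706 -5.54625555 -0.47523899]
187.1549295774648
193.11
s9 ot best 0.2 [1, 1, 1, 2, 2,
s9 it best 0.13 [2, 2, 2, 2, 2
s14 ot best 0.06 [4, 3, 2, 5, 
s14 it best -0.01 [42, 48, 51,
```

move_arm:
  targets:
    - [0.1,0,0,0,-1]
    - [0,0,0.1,0,-1]
    - [0,0,0.05,0,-1]
    - [0,0,0,0,-1]

```text
time: 33.1
tcp_pos: [0.5147, 0.0153, 0.0977]
tcp_rot: [0.001, 0.685, 0.729, -0.0]
ft_force: [-1.7, -9.0, 4.4]
gripper_width: 0.152
grasp_force: 30.0
```

```bash
python3 lab.py s15; python3 pan.py s15|cut -c1-30
```

```text
row 189.54676616915424 angle 0.020359314538419146
33.15 [0.51466858 0.01525165 0.09770487] [ -1.28204893 -10.37076387   3.97993843]
187.1292246520875
193.1956155143339
s15 ot best 0.06 [3, 2, 4, 9, 
s15 it best -0.02 [45, 49, 51,
```

move_arm:
  targets:
    - [0,0,0.08,0,-1]
    - [0,0,0,0,-1]
    - [0,0,0,0,-1]

```text
time: 33.52
tcp_pos: [0.5147, 0.0152, 0.0977]
tcp_rot: [0.001, 0.685, 0.729, -0.0]
ft_force: [-4.9, -8.5, 14.0]
gripper_width: 0.151
grasp_force: 30.0
```

```bash
python3 lab.py s16; python3 pan.py s4 s5 s16; python3 -c "
from h import *; print(state()['wrist_torque'])"
```

```text
row 189.52683896620277 angle 0.0225734481996929
33.575 [0.51470915 0.01526312 0.09765474] [-4.35274547 -9.18767069 14.18173863]
187.13948919449902
193.19173553719008
s4 ot best 0.07 [3, 3, 3, 5, 12, 19, 27, 37, 45, 49, 50, 48, 38, 21, 17, 36, 44, 48, 61, 70, 75, 75, 70, 63, 55, 44, 33, 24, 17, 11, 7, 3, 2, 2, 2, 2, 2, 2, 2, 2]
s4 it best -0.01 [41, 48, 51, 51, 42, 31, 11, 27, 43, 46, 55, 67, 74, 76, 73, 67, 59, 50, 39, 29, 21, 14, 10, 5, 3, 2, 2, 2, 2, 2, 2, 2, 2, 2, 2, 2, 2, 2, 2, 2]
s5 ot best 0.04 [4, 9, 16, 25, 35, 45, 53, 58, 57, 53, 40, 24, 18, 40, 46, 54, 64, 71, 75, 74, 68, 60, 48, 37, 28, 20, 13, 8, 5, 2, 2, 2, 2, 2, 2, 2, 2, 2, 2, 2]
s5 it best -0.03 [57, 57, 46, 32, 14, 31, 44, 50, 59, 68, 74, 76, 72, 65, 54, 44, 33, 24, 17, 11, 6, 3, 2, 2, 2, 2, 2, 2, 2, 2, 2, 2, 2, 2, 2, 2, 2, 2, 2, 2]
s16 ot best 0.06 [3, 2, 3, 8, 15, 23, 31, 39, 46, 50, 49, 44, 31, 15, 22, 40, 47, 57, 68, 74, 74, 72, 66, 57, 49, 39, 30, 23, 16, 10, 5, 3, 2, 2, 2, 3, 2, 2, 2, 1]
s16 it best -0.02 [44, 49, 50, 47, 38, 22, 13, 33, 45, 50, 62, 72, 75, 74, 69, 62, 53, 44, 34, 27, 20, 13, 8, 4, 3, 2, 2, 3, 2, 2, 2, 1, 1, 1, 2, 2, 2, 2, 1, 1]
[-1.97866756  1.002193    0.05403227]
```

move_arm:
  targets:
    - [0.1,0,0,0,-1]
    - [0,0,0,0,-1]

```text
time: 33.83
tcp_pos: [0.5147, 0.016, 0.0977]
tcp_rot: [0.001, 0.685, 0.729, -0.0]
ft_force: [-4.5, -10.6, 14.9]
gripper_width: 0.153
grasp_force: 30.0
```

```bash
python3 lab.py s17; python3 pan.py s17
```

```text
row 189.89527720739218 angle -0.01634496919917645
33.875 [0.51469164 0.01600984 0.09768775] [ -3.85395779 -11.54622302  13.44679686]
187.2193675889328
193.25944170771757
s17 ot best 0.05 [2, 2, 5, 10, 18, 27, 37, 46, 51, 54, 51, 42, 28, 15, 33, 45, 53, 65, 72, 77, 76, 71, 63, 53, 43, 34, 27, 21, 14, 9, 5, 3, 2, 2, 2, 2, 2, 1, 1, 1]
s17 it best -0.02 [50, 53, 53, 47, 35, 18, 24, 42, 47, 60, 69, 75, 77, 75, 67, 59, 49, 39, 31, 24, 17, 11, 7, 4, 2, 2, 2, 2, 2, 1, 1, 1, 1, 1, 1, 1, 2, 2, 2, 2]
```

move_arm:
  targets:
    - [0,0,0,0,-1]
    - [0,0,0,0,-1]
    - [0,0,0,0,-1]
    - [0,0,0,0,-1]
    - [0,0,0,0,-1]
    - [0,0,0,0,-1]

```text
time: 34.62
tcp_pos: [0.5147, 0.016, 0.0977]
tcp_rot: [0.001, 0.685, 0.729, -0.0]
ft_force: [-3.6, -10.4, 14.3]
gripper_width: 0.156
grasp_force: 30.0
```

```bash
python3 lab.py s18
python3 - <<'E'
from pan import *
s=load('s18')
a=cv2.resize(s['frame'][100:220,235:355],(600,600),interpolation=cv2.INTER_CUBIC)
P=panel(0)
for e in P:
    q=((proj(s,W(P[e],BP['s']))-[235,100]+.5)*5).astype(np.int32);cv2.line(a,tuple(map(int,q[0])),tuple(map(int,q[1])),(255,255,0),1)
cv2.imwrite('pics/c18.png',a[:,:,::-1])
E
```

```text
row 189.59979787771601 angle 0.014758118135157532
34.675 [0.51467962 0.01600086 0.09768295] [ -4.38329827 -10.59695984  13.56168589]
187.2180746561886
193.31639344262294
```

View pics/c18.png

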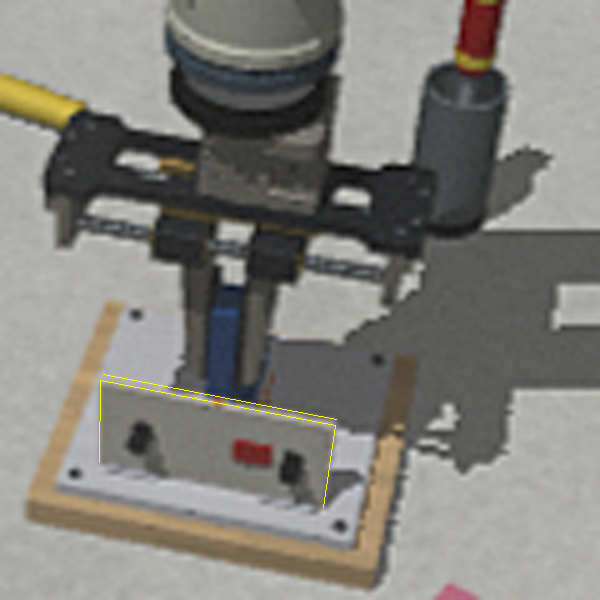

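The panel matches its upright model: the outline lies on its edges, with the top at (103,378) to (335,421). The blade is between the lines and gripped, the driver stands in the cup at (480,40), and the forces are steady. Handing in.

```bash
python3 -c "
from rig import job_done; print(job_done())"
```

```text
the job is handed in; nothing more can be done
None
```

I handed the job in at 34.7 s. The driver is in the cup, and the square is still gripped and pressed into the corner with the panel at about 0 rad by camera (uncertain by roughly 0.02 rad); no verdict came back.

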